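# Open the pellet hopper of a filament extruder

## Task

Open the hopper of the green filament extruder for refilling: press the orange release tab down with the fingertips so that the lid springs up, take the fingers away, then push the lid from beneath until it is fully open and stands against its stop by itself, and leave the tab free. Nothing is to be gripped or forced; leave the stop button, the jar, the phone and the brush as they are.

Things in the scene. Friction and masses are not known exactly. Their poses are not given: they have to be found in the camera images.
- extruder: Green extruder fixed on the bench, turned up to 0.22 rad: 260 mm deep (its x, -130 to 130), 590 mm long (its y, -290 to 300), flat deck 236 mm deep, 165 mm up. Cooling tunnel (170 mm high) and winder (240 mm high) follow at its y -360 to -880. Origin on the bench under the hopper's middle; x points away from the robot (tab on the -x side of the lid, hinge on the +x side), y along the line, z up.
- hopper_lid (a joint): Lid angle (rad): 0 shut and latched, 1.57 upright, 1.85 fully open, leaning back on its stop. Freed by the tab, spring plungers lift it in about 0.2 s to about 0.42, where it rests. Above that the hinge is free but damped: let go well before upright it falls back to 0.42, from 1.7 on it falls open to the stop. It takes 1 to 2 N at the front edge. Pushed right down it can latch again.
- release_tab (a joint): Angle (rad) of the rocking release tab: 0 up, 0.34 right down. Its pivot is parallel to the extruder's y. The hook lets go of the lid at about 0.2. About 2.5 N on the pad starts it moving, 5.5 N presses it right down; it springs back up when let go.
- tab_pad (a point): Middle of the top of the orange release tab, the place to press straight down; 112 mm from the extruder's origin on the robot's side, 185 mm above the bench (20 mm above the deck). The tab is 37 mm (extruder's x) by 44 mm (y) and 4 mm thick; this point sinks about 9 mm. The steel hook, 36 mm wide in y, stands 25 to 37 mm from it towards the lid, its top 200 mm above the bench.
- lid_hinge (a point): Point on the hinge axis at the middle of the lid's far edge, 78 mm from the extruder's origin along its x, 181 mm above the bench; the axis is parallel to the extruder's y. Its frame turns with the lid: x along the lid from front edge to hinge, y along the hinge, z out of the outer face.
- lid_edge (a point): Middle of the lower front edge of the lid, 150 mm from the hinge axis; moves with the lid (177 mm above the bench when shut, about 60 mm higher when popped up). The lid (dark frame, clear pane) is 170 mm wide along the hinge, 10 mm thick, its underside 4 mm below the hinge axis when shut. A steel strike plate 30 mm wide stands 7 mm out of the middle of the front edge.
- stop_button (a joint): Travel (m) of the red stop button on the control panel: 0 out, 0.005 pressed in. The button is 30 mm wide in a yellow collar at the extruder's x -50, y +245 mm; its top is 195 mm above the bench. Not to be pressed.
- pellet_jar: Closed jar of orange pellets with white cap, 58 mm across, 78 mm high, standing on the deck to the right of the hopper (extruder's y about -200 mm). Origin: centre of its underside. To be left alone.
- phone: Black phone 72 x 145 x 9 mm lying on the deck to the right of the hopper. Origin: centre of its underside. To be left alone.
- cleaning_brush: Cleaning brush, wooden handle, grey head, about 200 mm long, lying on the bench beside the extruder's left end. Origin: centre of its underside. To be left alone.

How it is judged:
By the outcome, as a careful person would: the job done as asked, in the order asked, and still so for the second after the job is handed in, with the robot touching nothing.
It also fails if it takes over 48 s, if anything falls off the work surface, if the arm or the gripper's body presses on something with over 40 N, if the wrist force passes 120 N, or if a joint passes its speed limit or range.

## Robot

A 6-joint arm with a two-finger parallel gripper is mounted at the origin on the work surface. World frame = base frame: x ahead of the robot, y to its left, z up, the work surface at z = 0. Lengths are in mm, angles in rad, forces in N, time in s.
With the tool pointing down it reaches from about 350 to 775 mm from the base axis. Payload 7.3 kg.
Tool frame: the origin (TCP) lies at the centre of the arm's flange, where the gripper is bolted on; the fingertips stand 178 mm ahead of it and the grasp point (between the pads) lies 159 mm ahead of it; z points along the fingers, y is the direction in which the jaws open and shut (so a half turn about z gives the same grasp; the last joint's range is limited). The gripper opens to 92 mm and grips with 3 to 60 N. Pads are 19 mm wide; open, the fingers measure 130 mm over their backs; the gripper's body (75 mm by 190 mm) begins 47 mm behind the grasp point.
Start: joints at [-1.467, 0.342, 1.524, -0, 1.275, -0.146], TCP at [129.805, -508.703, 404.741] pointing down, gripper open.
Joint ranges: [-2.53, 2.53], [-0.77, 2.02], [0.04, 2.7], [-1, 4.14], [0.28, 2.66], [-3.11, 3.11]. Speed limits (rad/s): [2.57, 2.57, 3.14, 3.14, 3.14, 3.14].

## Interface

Orientations are given as [roll, pitch, yaw] about the fixed x, y, z axes, in that order (R = Rz(yaw) Ry(pitch) Rx(roll)).
In Python, from plant import get_obs, capture, close_job gives the robot as it stands. The module is installed in compiled form; this text tells all that it offers.
- The arm moves only by the shell command python3 -m pendant 'ROWS'. ROWS is JSON, a list of rows, each a list of 3 entries, a list of its own where there are three numbers: the shift along the tool's x, y, z in m, then the turn, a rotation vector about the tool's x, y, z in rad, then the finger opening in m, from 0 to 0.0918. In form: [[[tx, ty, tz], [wx, wy, wz], fingers], ...]. A call has 1 to 10 rows; each row is the pose to reach, as a shift and turn from the pose commanded when the call began, along the tool's axes at that moment; what a row does not reach only later rows make up. A row lasts 1/12 s, in which the tool goes at most 41.7 mm and 7.16 degrees, less where a joint would pass 70% of its speed; a pose out of reach is approached as far as the arm can. A call with a gripper value outside its range is refused whole. The fingers move at their own pace and stop on an object; the grip force is fixed at half the most. Time passes only in rows, so rows that repeat a pose let the fingers close. It gives the time, the measured TCP pose, the force and the opening at its end, in the units of the state.
- get_obs(): the state, without advancing time (a new reading comes with each control period).
- capture(name): name is "scene" or "top" or "wrist"; returns a dict with "color" (400x640x3 uint8, red, green, blue), "mtx" (3x3 intrinsics, pixels), "dist" ([k1, k2, p1, p2, k3] as OpenCV has them; the pictures are not rectified), "rvec" (rotation vector, rad) and "tvec" (3), from world to camera coordinates, as OpenCV has them. Camera axes: x right, y down, z forward; pixel columns grow to the right and rows downward; lengths in mm; the calibration is good to about 2 mm. A picture is of the moment at which its call begins. There is no depth.
- close_job(): hands the job in, once; it reports no verdict.
The state is a dict: "time": time; "joint_positions": joint angles; "dq": joint speeds; "tau": joint torques, N m; "tool_pos": TCP position; "tcp_rot": TCP orientation; "contact_force": force on the tool from outside, world axes, zero at the start; "moment": the same for the moment, N m; "grip_width": finger opening in mm.
Only numpy, scipy, OpenCV 4.12 (cv2) and the standard library are available. Lean on these libraries where they do the work, as an engineer would, in place of code of your own. Each camera call takes 0.05 s, during which the arm holds its last target. There are 200 camera calls.

## Working session

There is one attempt and no reset: what is moved stays moved. The work goes in short steps, Python scripts to look and compute and a shell command to move; the robot and the scene stay as the last step left them, time stands still between calls to the robot, and variables do not carry over. Pictures are saved under pics/ and viewed, about 8 in all and at most 12, crops included, and the job is handed in when it is done.

```bash
mkdir -p pics; cat > h.py <<'E'
import numpy as np, cv2
from plant import get_obs, capture
from scipy.spatial.transform import Rotation as R
def snap(n,f):
    c=capture(n); cv2.imwrite(f'pics/{f}.png',c['color'][:,:,::-1]); np.save(f'pics/{f}.npy',{k:c[k] for k in('mtx','dist','rvec','tvec')},allow_pickle=True); return c
def cal(f): return np.load(f'pics/{f}.npy',allow_pickle=True).item()
def ray(c,uv,z):
    p=cv2.undistortPoints(np.array([[uv]],float),c['mtx'],np.array(c['dist'],float)).ravel()
    M=cv2.Rodrigues(np.array(c['rvec'],float))[0]; t=np.array(c['tvec'],float).ravel()
    o=-M.T@t; d=M.T@np.array([*p,1]); return o+d*(z-o[2])/d[2]
def proj(c,P): return cv2.projectPoints(np.array(P,float).reshape(-1,1,3),np.array(c['rvec'],float),np.array(c['tvec'],float),c['mtx'],np.array(c['dist'],float))[0].reshape(-1,2)
E
python3 - <<'E'
from h import *
a=snap('scene','s0');b=snap('top','t0')
cv2.imwrite('pics/st0.png',cv2.resize(np.vstack([a['color'],b['color']])[:,:,::-1],(480,600)))
o=get_obs();print(o)
E
```

```text
{'time': 0.1, 'joint_positions': array([-1.46703962e+00,  3.42663258e-01,  1.52490772e+00,  1.45548481e-05,
        1.27539625e+00, -1.46020984e-01]), 'dq': array([-1.83178158e-05, -1.83443804e-03, -3.21162517e-03,  2.60555406e-05,
       -1.58851630e-03, -9.52920257e-04]), 'tau': array([ 9.82642814e-04, -4.32003880e+01, -2.44694638e+01,  7.19205779e-02,
        5.26048732e-02, -4.66094934e-05]), 'tool_pos': array([ 129.77491953, -508.59058289,  404.1137977 ]), 'tcp_rot': array([-3.14023473e+00, -2.13774367e-04,  2.49773298e-01]), 'contact_force': array([ 0.48815581,  0.51498839, -0.54936051]), 'moment': array([ 0.00843421, -0.03460594,  0.01754952]), 'grip_width': 91.83511133884308}
```

View pics/t0.png

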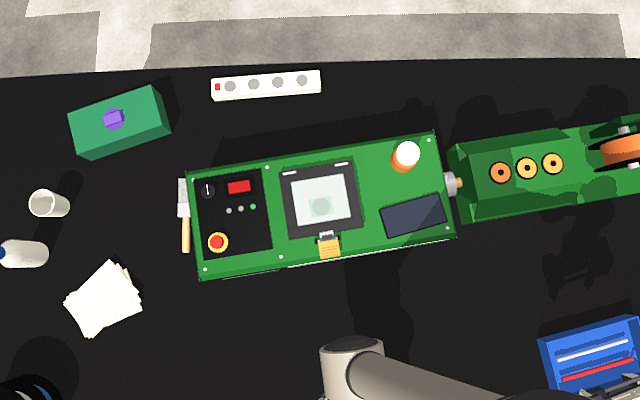

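View pics/s0.png

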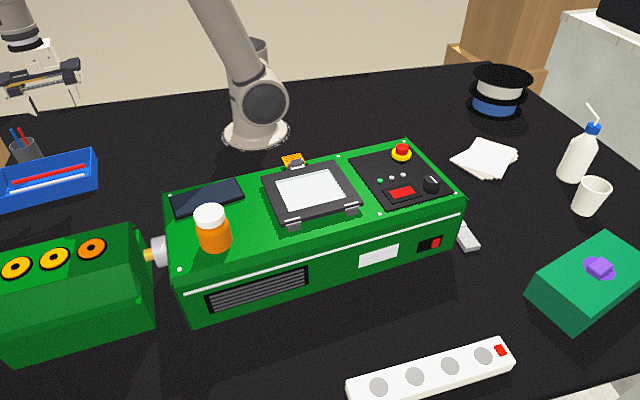

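The top view shows the orange tab at (329,245), the lid spanning about (280-362, 160-240), the red button at (217,242), and the jar at (405,155). The scene view shows the same layout, with the tab at (292,160). Next I'll fit the extruder's pose.

```bash
cat > fit.py <<'E'
from h import *
from scipy.optimize import least_squares
def cen(img,box,lo,hi):
    x0,y0,x1,y1=box; h=cv2.cvtColor(img[y0:y1,x0:x1],cv2.COLOR_BGR2HSV); m=cv2.inRange(h,lo,hi); ys,xs=np.nonzero(m); return [xs.mean()+x0,ys.mean()+y0],len(xs)
t=cv2.imread('pics/t0.png');s=cv2.imread('pics/s0.png');ct=cal('t0');cs=cal('s0')
print('tab',cen(t,(312,228,346,264),(10,120,100),(28,255,255)))
bt,n=cen(t,(205,230,230,254),(0,150,100),(6,255,255));bs,m=cen(s,(390,138,414,164),(0,150,100),(6,255,255));print(bt,n,bs,m)
tt=[329,246]
L=[('t',[185,171],[118,300,165]),('t',[433,131],[118,-290,165]),('t',[457,237],[-118,-290,165]),('t',[199,280],[-118,300,165]),('t',tt,[-114,0,185]),('t',bt,[-50,245,193]),('s',bs,[-50,245,191]),('s',[292,160],[-114,0,185])]
def W(p,q): c,s_=np.cos(p[2]),np.sin(p[2]); return np.array([p[0]+c*q[0]-s_*q[1],p[1]+s_*q[0]+c*q[1],q[2]])
def res(p): return np.concatenate([proj(ct if k=='t' else cs,W(p,q))[0]-uv for k,uv,q in L])
r=least_squares(res,[550,0,0],loss='soft_l1',x_scale=[10,10,.1]);print(r.x,res(r.x).reshape(-1,2).round(1))
for k,uv,q in L: print(k,ray(ct if k=='t' else cs,uv,q[2]).round(0),W(r.x,q).round(0))
# overlay
p=r.x
big=cv2.resize(t[110:300,170:470],None,fx=2.6,fy=2.6,interpolation=cv2.INTER_CUBIC)
for q in [[118,300,165],[118,-290,165],[-118,-290,165],[-118,300,165],[-112,0,185],[-130.5,22,185],[-130.5,-22,185],[-72,85,187],[-72,-85,187],[78,85,187],[78,-85,187],[-50,245,195]]:
    u=(proj(ct,W(p,q))[0]-[170,110])*2.6; cv2.circle(big,tuple(int(v) for v in u),3,(255,0,255),1)
cv2.imwrite('pics/ov.png',big)
E
python3 fit.py
```

```text
tab ([np.float64(328.73333333333335), np.float64(248.525)], 360)
[np.float64(216.13888888888889), np.float64(241.35185185185185)] 108 [np.float64(401.8712871287129), np.float64(148.25742574257427)] 101
[5.50559385e+02 7.82890947e+01 1.43345052e-01] [[ 1.   3.2]
 [-0.3  0.6]
 [-2.7 -7.1]
 [ 0.4 -5.3]
 [ 0.4  4.2]
 [-0.3 -0.9]
 [ 0.2  0.2]
 [-0.4 -1.6]]
t [632. 395. 165.] [624. 392. 165.]
t [ 710. -193.  165.] [ 709. -192.  165.]
t [ 459. -231.  165.] [ 475. -226.  165.]
t [379. 359. 165.] [391. 358. 165.]
t [447.  63. 185.] [438.  62. 185.]
t [464. 313. 193.] [466. 314. 193.]
s [465. 313. 191.] [466. 314. 191.]
s [444.  62. 185.] [438.  62. 185.]
```

View pics/ov.png

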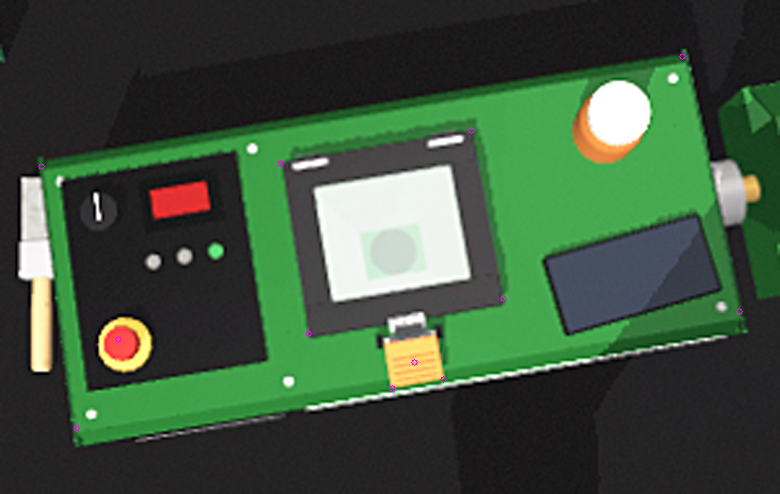

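The overlay matches the tab, button and lid to about 3 mm, so the pose is roughly (550.5, 78.3, 0.143). I'll write a helper that works out the shifts and check the first approach with it.

```bash
cat > go.py <<'E'
import sys
from h import *
# args: ex ey z pitch(0=down, + = fingers point forward); tip target in extruder frame
PX,PY,YAW=550.5,78.3,.143
def state():
    o=get_obs(); Rm=R.from_euler('xyz',o['tcp_rot']); tip=np.array(o['tool_pos'])+Rm.apply([0,0,178])
    e=R.from_euler('z',-YAW).apply(tip-[PX,PY,0]); return o,Rm,tip,e
o,Rm,tip,e=state()
print('t',round(o['time'],2),'tip_ex',e.round(1),'F',np.array(o['contact_force']).round(1),'q',np.array(o['joint_positions']).round(2),'w',round(o['grip_width'],1))
for a in sys.argv[1:]:
    v=[float(x) for x in a.split(',')]
    Rt=R.from_euler('z',YAW)*R.from_euler('y',-v[3])*R.from_euler('x',np.pi)
    tcp=R.from_euler('z',YAW).apply(v[:3])+[PX,PY,0]-Rt.apply([0,0,178])
    print(a,'shift m',(Rm.inv().apply(tcp-o['tool_pos'])/1e3).round(4),'rot',(Rm.inv()*Rt).as_rotvec().round(3),'tcp',tcp.round(0))
E
python3 go.py -115,0,260,0
```

```text
t 0.1 tip_ex [-500.1 -520.7  226.1] F [ 0.5  0.5 -0.5] q [-1.47  0.34  1.52  0.    1.28 -0.15] w 91.8
-115,0,260,0 shift m [ 0.4384 -0.477  -0.0331] rot [-0.001 -0.     0.107] tcp [437.  62. 438.]
```

```bash
python3 -m pendant '[[[0.022,-0.024,-0.033],[0,0,0.005],0.0],[[0.044,-0.048,-0.033],[0,0,0.01],0.0],[[0.066,-0.072,-0.033],[0,0,0.02],0.0],[[0.088,-0.095,-0.033],[0,0,0.03],0.0],[[0.11,-0.119,-0.033],[0,0,0.04],0.0],[[0.132,-0.143,-0.033],[0,0,0.05],0.0],[[0.154,-0.167,-0.033],[0,0,0.06],0.0],[[0.176,-0.191,-0.033],[0,0,0.07],0.0],[[0.198,-0.215,-0.033],[0,0,0.09],0.0],[[0.219,-0.238,-0.033],[0,0,0.107],0.0]]'; python3 go.py -115,0,260,0
```

```text
time: 0.93
tool_pos: [283.5, -222.3, 437.6]
tcp_rot: [-3.141, 0.0, 0.142]
contact_force: [0.5, -0.1, 0.5]
grip_width: 29.5
t 0.93 tip_ex [-307.2 -259.4  259.6] F [ 0.5 -0.1  0.5] q [-0.88  0.    1.85  0.    1.29  0.55] w 29.5
-115,0,260,0 shift m [ 0.1918 -0.2597 -0.0004] rot [-0.     0.    -0.001] tcp [437.  62. 438.]
```

```bash
python3 -m pendant '[[[0.024,-0.032,0],[0,0,0],0.0],[[0.048,-0.065,0],[0,0,0],0.0],[[0.072,-0.097,0],[0,0,0],0.0],[[0.096,-0.13,0],[0,0,0],0.0],[[0.12,-0.162,0],[0,0,0],0.0],[[0.144,-0.195,0],[0,0,0],0.0],[[0.168,-0.227,0],[0,0,0],0.0],[[0.192,-0.26,0],[0,0,0],0.0],[[0.192,-0.26,0.03],[0,0,0],0.0],[[0.192,-0.26,0.03],[0,0,0],0.0]]'; python3 go.py -115,0,185,0; python3 - <<'E'
from h import *
c=snap('wrist','w1');snap('top','t1')
from go import PX,PY,YAW
E=R.from_euler('z',YAW)
im=c['color'][:,:,::-1].copy()
for q in [[-112,0,185],[-130.5,22,185],[-130.5,-22,185],[-93.5,22,185],[-93.5,-22,185],[-72,85,187],[-72,-85,187]]:
    u=proj(c,E.apply(q)+[PX,PY,0])[0]; print(u); cv2.circle(im,tuple(int(v) for v in u),3,(255,0,255),1)
cv2.imwrite('pics/w1o.png',im)
E
```

```text
time: 1.77
tool_pos: [435.6, 62.8, 403.7]
tcp_rot: [-3.14, 0.008, 0.147]
contact_force: [-1.5, 0.4, -0.7]
grip_width: 0.6
t 1.77 tip_ex [-117.3    1.2  225.7] F [-1.5  0.4 -0.7] q [-0.03  0.19  1.74 -0.    1.22  1.39] w 0.6
-115,0,185,0 shift m [0.0013 0.0011 0.0407] rot [-0.001  0.008  0.004] tcp [437.  62. 363.]
t 1.87 tip_ex [-116.6   -1.   229. ] F [-0.3 -1.   0.5] q [-0.04  0.18  1.73 -0.    1.23  1.39] w 0.9
[324.77779129 215.20525397]
[292.14102278 240.3781394 ]
[357.14799831 240.66932817]
[290.54320626 188.25878861]
[359.30083838 188.56049739]
[186.96271028 155.49980841]
[463.29559889 156.69715503]
```

View pics/w1o.png

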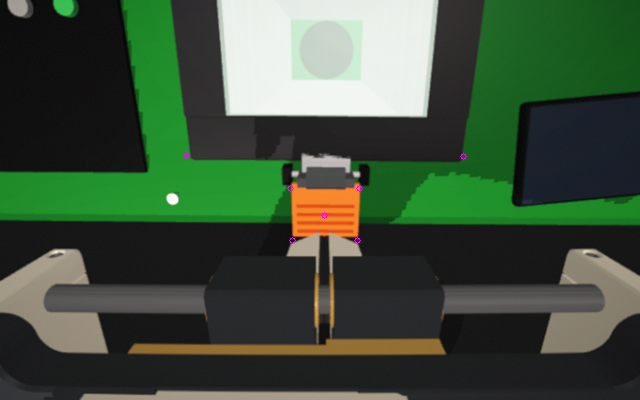

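The wrist view confirms the pose to 1-2 mm: the projected tab corners fall on the orange tab at (292-358, 188-240). Now I'll press straight down.

```bash
python3 -m pendant '[[[0.001,0,0.02],[0,0,0],0.0],[[0.002,0,0.036],[0,0,0],0.0],[[0.002,0,0.042],[0,0,0],0.0],[[0.002,0,0.044],[0,0,0],0.0],[[0.002,0,0.046],[0,0,0],0.0],[[0.002,0,0.048],[0,0,0],0.0],[[0.002,0,0.05],[0,0,0],0.0],[[0.002,0,0.051],[0,0,0],0.0],[[0.002,0,0.052],[0,0,0],0.0],[[0.002,0,0.052],[0,0,0],0.0]]'; python3 go.py -114,0,230,0; python3 -c "
from h import *
c=snap('scene','s2');im=c['color'][:,:,::-1]
cv2.imwrite('pics/s2c.png',cv2.resize(im[80:260,180:480],None,fx=2,fy=2))"
```

```text
time: 2.7
tool_pos: [436.7, 60.3, 357.1]
tcp_rot: [3.14, 0.004, 0.143]
contact_force: [-11.6, -3.8, 12.8]
grip_width: 0.1
t 2.7 tip_ex [-115.9   -1.8  179.1] F [-11.6  -3.8  12.8] q [-0.04  0.24  1.81 -0.    1.09  1.39] w 0.1
-114,0,230,0 shift m [ 0.001  -0.0015 -0.0509] rot [ 0.001  0.004 -0.   ] tcp [438.  62. 408.]
```

View pics/s2c.png

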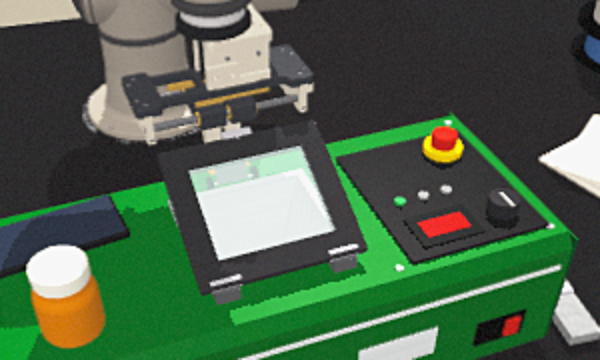

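The scene view shows the lid popped up, with its front edge near (240,150) in the crop. There is also a sideways force of 11.6 N towards the robot, so the lid or hook may be touching the gripper. I'll lift a little and back away towards the robot.

```bash
python3 -m pendant '[[[-0.001,0,-0.005],[0,0,0],0.0],[[-0.008,0,-0.012],[0,0,0],0.0],[[-0.025,0,-0.022],[0,0,0],0.0],[[-0.045,0,-0.04],[0,0,0],0.0],[[-0.065,0,-0.06],[0,0,0],0.0],[[-0.08,0,-0.08],[0,0,0],0.0],[[-0.08,0,-0.08],[0,0,0],0.0],[[-0.08,0,-0.08],[0,0,0],0.0]]'; python3 go.py -150,0,240,0.785 -150,0,260,0.785 ; python3 -c "
from h import *
c=snap('scene','s3');im=c['color'][:,:,::-1]
cv2.imwrite('pics/s3c.png',cv2.resize(im[80:260,180:480],None,fx=2,fy=2))"
```

```text
time: 3.42
tool_pos: [358.6, 49.5, 437.2]
tcp_rot: [3.141, -0.005, 0.142]
contact_force: [0.5, 0.7, -0.5]
grip_width: 0.3
t 3.42 tip_ex [-193.3   -1.3  259.2] F [ 0.5  0.7 -0.5] q [-0.08  0.    1.85  0.    1.28  1.35] w 0.3
-150,0,240,0.785 shift m [-0.0821 -0.0012  0.0709] rot [ 0.001  0.78  -0.   ] tcp [278.  39. 366.]
-150,0,260,0.785 shift m [-0.082  -0.0011  0.0509] rot [ 0.001  0.78  -0.   ] tcp [278.  39. 386.]
```

View pics/s3c.png

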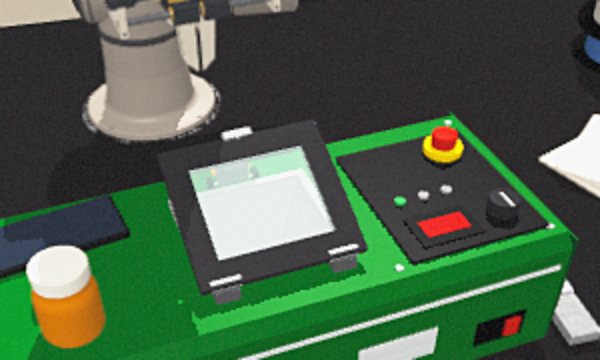

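The fingers are clear with zero force, and the lid rests popped by itself with the strike plate at (237,132) in the crop. Next I'll pitch the tool forward to get under the edge.

```bash
python3 go.py -110,0,235,0.65 -105,0,235,0.785
```

```text
t 3.47 tip_ex [-193.3   -1.3  258.2] F [ 0.3  0.1 -0.1] q [-0.08  0.01  1.85  0.    1.28  1.35] w 0.4
-110,0,235,0.65 shift m [-0.0242 -0.0012  0.0594] rot [ 0.001  0.648 -0.   ] tcp [335.  47. 377.]
-105,0,235,0.785 shift m [-0.0373 -0.0012  0.0752] rot [ 0.001  0.783 -0.   ] tcp [322.  45. 361.]
```

```bash
python3 -m pendant '[[[-0.003,-0.001,0.01],[0,0.11,0],0.0],[[-0.007,-0.001,0.02],[0,0.22,0],0.0],[[-0.012,-0.001,0.03],[0,0.33,0],0.0],[[-0.016,-0.001,0.04],[0,0.44,0],0.0],[[-0.02,-0.001,0.05],[0,0.55,0],0.0],[[-0.024,-0.001,0.059],[0,0.65,0],0.0],[[-0.024,-0.001,0.059],[0,0.65,0],0.0],[[-0.024,-0.001,0.059],[0,0.65,0],0.0]]'; python3 go.py -100,0,220,0.65 -62,0,210,.65 -50,0,206,0.65
```

```text
time: 4.13
tool_pos: [335.0, 47.1, 375.8]
tcp_rot: [-3.14, -0.645, 0.141]
contact_force: [0.0, 0.7, 0.2]
grip_width: 0.4
t 4.13 tip_ex [-1.108e+02 -1.000e-01  2.336e+02] F [0.  0.7 0.2] q [-0.17 -0.11  2.23  0.45  0.44  0.91] w 0.4
-100,0,220,0.65 shift m [-0.0005 -0.0002  0.0173] rot [-0.     0.005 -0.002] tcp [345.  49. 362.]
-62,0,210,.65 shift m [ 0.0239 -0.0002  0.0481] rot [-0.     0.005 -0.002] tcp [383.  54. 352.]
-50,0,206,0.65 shift m [ 0.0311 -0.0002  0.0586] rot [-0.     0.005 -0.002] tcp [394.  56. 348.]
```

```bash
python3 -m pendant '[[[0.0,0,0.008],[0,0.002,0],0.0],[[0.0,0,0.014],[0,0.005,0],0.0],[[0.005,0,0.022],[0,0.005,0],0.0],[[0.01,0,0.028],[0,0.005,0],0.0],[[0.015,0,0.035],[0,0.005,0],0.0],[[0.019,0,0.041],[0,0.005,0],0.0],[[0.023,0,0.047],[0,0.005,0],0.0],[[0.026,0,0.051],[0,0.005,0],0.0],[[0.026,0,0.051],[0,0.005,0],0.0]]'; python3 go.py -55,0,212,.65 -30,0,240,.65 -6,0,268,.65 12,0,282,.65 33,0,293,.65 68,0,301,.65 90,0,303,.65;  python3 -c "
from h import *
c=snap('scene','s4');im=c['color'][:,:,::-1]
cv2.imwrite('pics/s4c.png',cv2.resize(im[60:240,180:480],None,fx=2,fy=2))"
```

```text
time: 4.88
tool_pos: [387.0, 54.6, 351.6]
tcp_rot: [-3.142, -0.655, 0.143]
contact_force: [-0.2, -0.6, 0.9]
grip_width: 0.2
t 4.88 tip_ex [-5.680e+01 -1.000e-01  2.104e+02] F [-0.2 -0.6  0.9] q [-0.11  0.04  2.18  0.51  0.32  0.88] w 0.2
-55,0,212,.65 shift m [ 0.0033 -0.0001 -0.0002] rot [-0.    -0.005 -0.   ] tcp [389.  55. 354.]
-30,0,240,.65 shift m [ 0.0401 -0.0001 -0.0072] rot [-0.    -0.005 -0.   ] tcp [414.  59. 382.]
-6,0,268,.65 shift m [ 0.0762 -0.0001 -0.0148] rot [-0.    -0.005 -0.   ] tcp [438.  62. 410.]
12,0,282,.65 shift m [ 0.099  -0.0001 -0.0149] rot [-0.    -0.005 -0.   ] tcp [456.  65. 424.]
33,0,293,.65 shift m [ 1.224e-01 -1.000e-04 -1.090e-02] rot [-0.    -0.005 -0.   ] tcp [477.  68. 435.]
68,0,301,.65 shift m [ 1.55e-01 -1.00e-04  4.10e-03] rot [-0.    -0.005 -0.   ] tcp [511.  73. 443.]
90,0,303,.65 shift m [ 1.737e-01 -1.000e-04  1.590e-02] rot [-0.    -0.005 -0.   ] tcp [533.  76. 445.]
```

View pics/s4c.png

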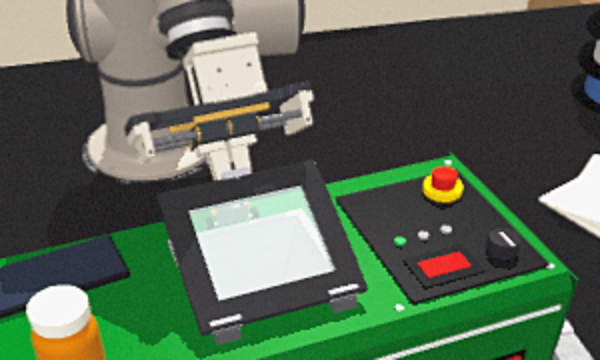

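The fingers reach under the front edge and strike plate at about (235,172) in the crop, with no force. Now I'll push the lid up slowly.

```bash
python3 -m pendant '[[[0.008,0,-0.001],[0,0,0],0.0],[[0.016,0,-0.003],[0,0,0],0.0],[[0.024,0,-0.004],[0,0,0],0.0],[[0.032,0,-0.006],[0,0,0],0.0],[[0.04,0,-0.007],[0,0,0],0.0],[[0.048,0,-0.009],[0,0,0],0.0],[[0.056,0,-0.011],[0,0,0],0.0],[[0.064,0,-0.013],[0,0,0],0.0],[[0.07,0,-0.014],[0,0,0],0.0],[[0.076,0,-0.015],[0,0,0],0.0]]'; python3 go.py 12,0,282,.65 33,0,293,.65 50,0,298,.65 68,0,301,.65 82,0,303,.65 92,0,303,.65; python3 -c "
from h import *
c=snap('scene','s5');im=c['color'][:,:,::-1]
cv2.imwrite('pics/s5c.png',cv2.resize(im[60:240,180:480],None,fx=2,fy=2))"
```

```text
time: 5.77
tool_pos: [437.0, 61.9, 410.4]
tcp_rot: [3.141, -0.655, 0.143]
contact_force: [-0.3, 0.5, -1.4]
grip_width: 0.6
t 5.77 tip_ex [-6.300e+00 -1.000e-01  2.693e+02] F [-0.3  0.5 -1.4] q [-0.08  0.05  1.97  0.28  0.49  1.15] w 0.6
12,0,282,.65 shift m [ 0.0231 -0.0001  0.001 ] rot [ 0.    -0.005 -0.   ] tcp [456.  65. 424.]
33,0,293,.65 shift m [ 0.0465 -0.0001  0.0051] rot [ 0.    -0.005 -0.   ] tcp [477.  68. 435.]
50,0,298,.65 shift m [ 0.063  -0.0001  0.0115] rot [ 0.    -0.005 -0.   ] tcp [493.  70. 440.]
68,0,301,.65 shift m [ 0.0791 -0.0001  0.0201] rot [ 0.    -0.005 -0.   ] tcp [511.  73. 443.]
82,0,303,.65 shift m [ 0.0914 -0.0001  0.027 ] rot [ 0.    -0.005 -0.   ] tcp [525.  75. 445.]
92,0,303,.65 shift m [ 0.0994 -0.0001  0.0331] rot [ 0.    -0.005 -0.   ] tcp [535.  76. 445.]
```

View pics/s5c.png

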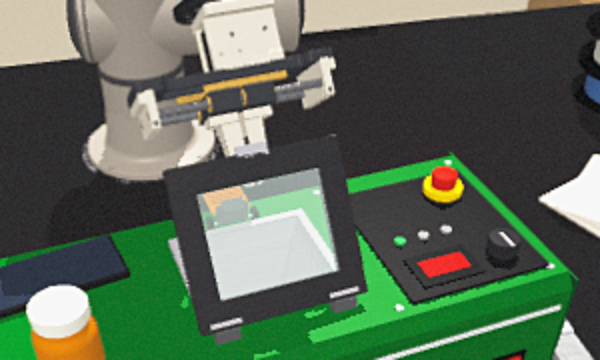

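The lid is rising with the fingers behind its front edge, and its top edge is now at (250,150) in the crop. I'll keep pushing forward.

```bash
python3 -m pendant '[[[0.008,0,0.0],[0,0,0],0.0],[[0.016,0,0.001],[0,0,0],0.0],[[0.023,0,0.001],[0,0,0],0.0],[[0.031,0,0.002],[0,0,0],0.0],[[0.039,0,0.004],[0,0,0],0.0],[[0.0465,0,0.005],[0,0,0],0.0],[[0.055,0,0.008],[0,0,0],0.0],[[0.063,0,0.0115],[0,0,0],0.0],[[0.071,0,0.016],[0,0,0],0.0],[[0.079,0,0.02],[0,0,0],0.0]]'; python3 go.py 75,0,302,.65 82,0,303,.65 92,0,303,.65 100,0,302,.65; python3 -c "
from h import *
c=snap('scene','s6');im=c['color'][:,:,::-1]
cv2.imwrite('pics/s6c.png',cv2.resize(im[60:240,180:480],None,fx=2,fy=2))"
```

```text
time: 6.65
tool_pos: [511.8, 72.6, 442.3]
tcp_rot: [3.142, -0.655, 0.143]
contact_force: [-0.7, -0.2, -0.4]
grip_width: 0.5
t 6.65 tip_ex [ 6.930e+01 -2.000e-01  3.011e+02] F [-0.7 -0.2 -0.4] q [-0.04  0.16  1.74  0.2   0.6   1.27] w 0.5
75,0,302,.65 shift m [ 0.0059 -0.0001  0.0028] rot [ 0.    -0.005 -0.   ] tcp [518.  74. 444.]
82,0,303,.65 shift m [ 0.0121 -0.0001  0.0063] rot [ 0.    -0.005 -0.   ] tcp [525.  75. 445.]
92,0,303,.65 shift m [ 0.02   -0.0001  0.0123] rot [ 0.    -0.005 -0.   ] tcp [535.  76. 445.]
100,0,302,.65 shift m [ 0.0257 -0.0001  0.018 ] rot [ 0.    -0.005 -0.   ] tcp [543.  77. 444.]
```

View pics/s6c.png

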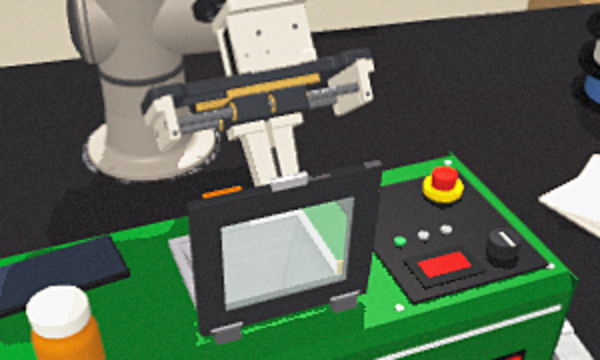

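The lid is near upright, with its strike plate at (290,182) in the crop and the fingertips behind it. I'll push past 1.7 rad, stop short of the stop, then draw back.

```bash
python3 -m pendant '[[[0.006,0,0.003],[0,0,0],0.0],[[0.011,0,0.0055],[0,0,0],0.0],[[0.015,0,0.008],[0,0,0],0.0],[[0.018,0,0.0105],[0,0,0],0.0],[[0.019,0,0.0115],[0,0,0],0.0],[[0.019,0,0.0115],[0,0,0],0.0],[[0.019,0,0.0115],[0,0,0],0.0]]'; python3 go.py 40,0,320,.65 -40,0,340,.65 -120,0,330,.65; python3 -c "
from h import *
c=snap('scene','s7');im=c['color'][:,:,::-1]
cv2.imwrite('pics/s7c.png',cv2.resize(im[60:240,180:480],None,fx=2,fy=2))"
```

```text
time: 7.28
tool_pos: [532.6, 75.6, 444.6]
tcp_rot: [3.142, -0.655, 0.143]
contact_force: [-0.5, 0.8, 0.1]
grip_width: 0.3
t 7.28 tip_ex [ 9.030e+01 -1.000e-01  3.034e+02] F [-0.5  0.8  0.1] q [-0.03  0.2   1.69  0.18  0.61  1.28] w 0.3
40,0,320,.65 shift m [-0.0289 -0.0001 -0.0438] rot [ 0.    -0.005 -0.   ] tcp [483.  69. 462.]
-40,0,340,.65 shift m [-8.020e-02 -1.000e-04 -1.084e-01] rot [ 0.    -0.005 -0.   ] tcp [404.  57. 482.]
-120,0,330,.65 shift m [-1.498e-01 -1.000e-04 -1.491e-01] rot [ 0.    -0.005 -0.   ] tcp [325.  46. 472.]
```

View pics/s7c.png

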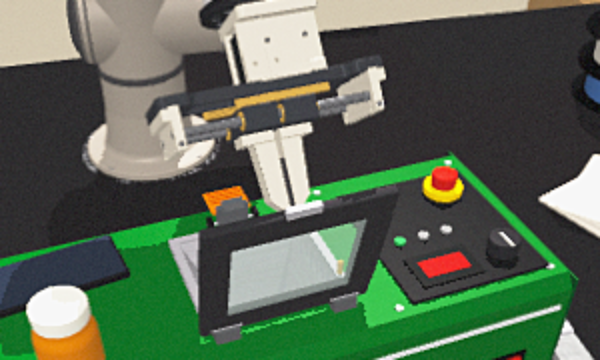

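The lid leans back past upright, and the fingertips at about (290,207) no longer load it. I'll retreat and check the lid angle by projecting the lid corners.

```bash
python3 -m pendant '[[[-0.015,0,-0.02],[0,0,0],0.0],[[-0.03,0,-0.044],[0,0,0],0.0],[[-0.047,0,-0.066],[0,0,0],0.0],[[-0.064,0,-0.088],[0,0,0],0.0],[[-0.08,0,-0.108],[0,0,0],0.0],[[-0.095,0,-0.125],[0,0,0],0.0],[[-0.11,0,-0.13],[0,0,0],0.0],[[-0.11,0,-0.13],[0,0,0],0.0],[[-0.11,0,-0.13],[0,0,0],0.0]]'; python3 -m pendant '[[[0,0,0],[0,0,0],0.0],[[0,0,0],[0,0,0],0.0],[[0,0,0],[0,0,0],0.0],[[0,0,0],[0,0,0],0.0],[[0,0,0],[0,0,0],0.0],[[0,0,0],[0,0,0],0.0]]' >/dev/null; python3 go.py; python3 - <<'E'
from h import *
from go import PX,PY,YAW
E=R.from_euler('z',YAW)
c=snap('scene','s8');im=cv2.resize(c['color'][60:240,180:480,::-1],None,fx=2.6,fy=2.6)
for th,col in((1.7,(255,255,0)),(1.85,(255,0,255))):
  for y in(-85,85):
    for off in (-4,6):
      q=[78-150*np.cos(th)+off*np.sin(th),y,181+150*np.sin(th)+off*np.cos(th)]
      u=(proj(c,E.apply(q)+[PX,PY,0])[0]-[180,60])*2.6; cv2.circle(im,tuple(int(v) for v in u),3,col,1)
u=(proj(c,E.apply([-112,0,185])+[PX,PY,0])[0]-[180,60])*2.6; cv2.circle(im,tuple(int(v) for v in u),3,(255,0,255),1)
cv2.imwrite('pics/s8c.png',im)
E
```

```text
time: 8.08
tool_pos: [367.5, 51.9, 481.2]
tcp_rot: [3.141, -0.656, 0.142]
contact_force: [-0.0, 0.4, -0.8]
grip_width: 0.2
t 8.58 tip_ex [-7.580e+01 -1.000e-01  3.395e+02] F [ 1.4 -0.1  0.2] q [-0.13 -0.17  1.96  0.25  0.72  1.16] w 0.2
t 8.58 tip_ex [-7.580e+01 -1.000e-01  3.395e+02] F [ 1.4 -0.1  0.2] q [-0.13 -0.17  1.96  0.25  0.72  1.16] w 0.2
```

View pics/s8c.png

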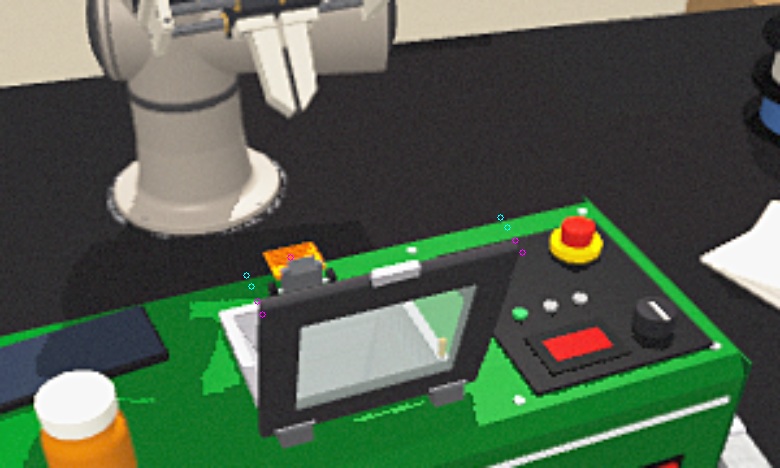

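```bash
python3 -c "from plant import close_job; print(close_job())"
```

```text
the job is handed in; nothing more can be done
None
```

The hopper is open and the job is handed in, at about 8.6 s on the robot's clock.

**What I did:** I pressed the release tab with the closed fingertips until the lid popped up, then took the fingers away. With the tool tilted forward I pushed the lid from beneath its front edge past upright, and then withdrew.

**Last checks:**
- **Lid:** after withdrawing, its front corners lie on the projection for 1.85 rad and clearly off the one for 1.7 rad. It stands against its stop by itself.
- **Tab:** it is back up and free; I judged this from the picture only.
- **Arm:** the fingertips are well clear of everything. The contact reading is about 1 N, which is sensor noise.
- **Left alone:** I never moved near the stop button, jar, phone or brush. The button and jar look unchanged in the last view and the visible part of the phone does too. The brush was out of that picture.

**One thing that disagreed:** while the tab was held down, the wrist read about 12 N sideways and 13 N upward, more than the 5.5 N the tab needs. Either the fingers pressed slightly past the end of the tab's travel, or the gripper touched the lid or hook as the lid popped up. It went to zero once the fingers left. It was far below the force limits, and the pictures show no effect from it.

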